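Set the nested lids on the parts tin, then lift off the outer cap alone

ROBOT

A 6-joint arm with a two-finger parallel gripper is mounted at the origin on a cart in front of the work surface, level with it; the furniture and walls round the work are solid. World frame = base frame: x ahead of the robot, y to its left, z up, the work surface at z = 0. Lengths are in m, angles in rad, forces in N, time in s.
With the tool pointing down it reaches from about 0.275 to 0.875 m from the base axis. Payload 12.5 kg.
Tool frame: the origin (TCP) lies on the centre line of the jaws, within the pads' length; the fingertips stand r.finger_overhang ahead of it and the grasp point (between the pads) lies 3 mm ahead of it (r.finger_overhang is the distance from the TCP to the fingertips, in m); z points along the fingers, y is the line along which they close (so a half turn about z gives the same grasp; the last joint's range is limited). The gripper opens to 85 mm and grips with 20 to 120 N. Pads are 22 mm wide; open, the fingers measure 114 mm over their backs; the gripper's body (76 mm by 85 mm) begins 54 mm behind the grasp point. The pads swing forward as they close: fully open they stand 13 mm farther back than shut.
Start: joints at [1.101, 0.351, 1.652, -0, 1.139, -0.085], TCP at [0.206, 0.51, 0.253] pointing down, gripper open.
Joint ranges: [-2.75, 2.75], [-0.79, 2.1], [0.01, 2.65], [-1.57, 4.71], [0.07, 3.14], [-2.87, 2.87]. Speed limits (rad/s): [2.22, 2.22, 2.79, 3.14, 3.14, 3.14].

INTERFACE

Orientations are given as a unit quaternion [x, y, z, w].
In Python, from cell import r, optics gives the robot as it stands. The module is installed in compiled form; this text tells all that it offers. Calls block until the motion is done:
- r.move_to(position, orientation): joint-space move of the TCP to a pose.
- r.move_linear(position, rot=None, vel=0.15): straight line of the TCP; rot=None keeps the orientation; vel is the mean speed in m/s.
- r.set_joints(angles): joint-space move.
- r.set_gripper(opening, squeeze=None): opening from 0.0 (shut) to 1.0 (fully open); squeeze is the grip in N (None keeps the last); returns when the fingers have stopped.
- r.sleep(seconds).
- r.inverse_kinematics(position, orientation): joint angles nearest the present ones, or None.
- optics.get_image(name): name is "scene" or "top" or "wrist"; returns a dict with "pixels" (420x560x3 uint8, red, green, blue), "depth" (420x560 float32, m along the optical axis (not along the pixel's ray), 0 where there is no reading), "fx", "fy", "cx", "cy" (pixels), "camera_from_world" (4x4, takes a point from world to camera coordinates); the wrist camera has in their place "mount" (4x4, takes a point from camera to tool coordinates, whose origin is the TCP and whose axes are the flange's). Camera axes: x right, y down, z forward; pixel columns grow to the right and rows downward; lengths in m; the calibration is good to about 2 mm. A picture is of the moment at which its call begins: read the wrist's pose just before it.
A pose or a line that the arm cannot do raises r.PlanningError and nothing moves.
- r.hand_in(): hands the job in; it is judged then, once.
Readings, each from a call of its own:
- r.current_t(): time.
- r.current_q(): joint angles.
- r.current_qvel(): joint speeds.
- r.current_effort(): joint torques, N m.
- r.current_tool_pos(): TCP position.
- r.current_ee_rot(): TCP orientation.
- r.current_contact_force(): force on the tool from outside, world axes, zero at the start.
- r.current_torque(): the same for the moment, N m.
- r.current_opening(): opening from 0.0 (shut) to 1.0 (fully open).
- r.current_finger_force(): force on a finger pad.
Only numpy, scipy, OpenCV 4.12 (cv2) and the standard library are available. Lean on these libraries where they do the work, as an engineer would, in place of code of your own. Each camera call takes 0.05 s, during which the arm holds its last target. There are 200 camera calls.

TASK

The two lids of the tall narrow parts tin stand nested on the bench, the inner lid's knob poking up through the outer cap: carry the pair by that knob, lower it gently onto the tall narrow tin until the inner lid sits fully home in the mouth with the cap resting over it, and let go. Then take hold of the outer cap alone and lift it straight off, leaving the inner lid seated and untouched, and finish still holding the cap level in the air about a hand's breadth (10 cm) above where it sat, so that I can check it for dents. Leave the tin standing where it is and disturb nothing else on the bench.

Things in the scene. Friction and masses are not known exactly. Their poses are not given: they have to be found in the camera images.
- tin: The tall narrow open tin the lids belong to: plain bare metal, round, 57 mm outside diameter, 70 mm tall, wall 3 mm (mouth 51 mm diameter), 0.7 kg, standing loose. Origin: centre of its underside; z up. The wide tin is a different one.
- inner_lid: Inner lid, bare metal, black knob, 80 g. Origin: centre of the plug's underside, z up. Plug 47 mm across (39 at its tapered foot) 0 to 14 mm; flange 57 mm across 14 to 18 mm; boss 19 mm across to 23 mm; then the knob to 48 mm. The plug fits the tin's mouth with 2 mm play, the flange rests on the rim: seated, origin 56 mm above the tin's. Starts standing on the bench under the cap.
- knob (a point): Middle of the inner lid's round upright knob: 16 mm in diameter, 25 mm tall, this point 35.5 mm above the lid's origin. The knob's top stands 26 mm proud of the cap's flat top. Lifting the knob carries both lids; lifting the cap leaves the inner lid behind.
- outer_cap: Outer cap, plain metal, 90 g: 70 mm across, 20 mm tall, skirt wall 2.5 mm, flat top 4 mm thick with a central 22 mm hole for boss and knob. Origin: centre of the skirt's lower edge, z up. Its top rests loose on the inner lid's flange, not locked, 1.5 mm side play, origin 2 mm above the inner lid's. On the tin the skirt reaches 12 mm down outside the rim, 4 mm play; origin 58 mm above the tin's.
- wide_tin: Bystander: open low tin of the same metal, 90 mm in diameter, 45 mm tall. The lids do not belong to it. Origin: centre of its underside.
- tape_measure: Bystander: yellow tape measure, 36x79x62 mm. Origin: under its middle.
- masking_tape: Bystander: roll of masking tape lying flat, 105 mm in diameter, 24 mm high. Origin: under its middle.
- jar_nails: Bystander: glass jar with a lid, 63 mm in diameter, 99 mm tall. Origin: under its middle.
- screwdriver: Bystander: screwdriver with a black handle, 232 mm long, lying about along y near the bench's front edge. Origin: under its middle.
- chisel: Bystander: bench chisel with a wooden handle, 250 mm long, lying about along y near the front edge at the right. Origin: under its middle.

How it is judged:
On the way:
1. the nested pair sits on the tall narrow tin, inner lid fully home, outer cap resting over it, and the hand has let go (z of inner_lid in the frame of tin between 0.053 and 0.0585 m and horizontal distance between inner_lid and tin below 0.005 m and angle between the z axis of inner_lid and the z axis of tin, either way round below 0.06 rad and distance between inner_lid and outer_cap below 0.008 m and contact force between the fingers and inner_lid below 0.1 N and contact force between the fingers and outer_cap below 0.1 N), for 0.2 s.
At the end, for the whole second after the job is handed in: Gripper holds the outer cap at rest, level within 0.25 rad, 60-180 mm above where it sat and within 80 mm of the tin's axis, touching neither lid nor tin; inner lid untouched and home in the tall tin (3 mm in height, 5 mm sideways, 0.06 rad); tin upright, moved under 30 mm (z of inner_lid in the frame of tin between 0.053 and 0.0585 m and horizontal distance between inner_lid and tin below 0.005 m and angle between the z axis of inner_lid and the z axis of tin, either way round below 0.06 rad and z of outer_cap in the frame of tin between 0.118 and 0.238 m and horizontal distance between outer_cap and tin below 0.08 m and angle between outer_cap's own z axis and vertical below 0.25 rad and linear speed of outer_cap below 0.03 m/s and contact force between the fingers and outer_cap above 1 N and contact force between outer_cap and inner_lid below 0.05 N and contact force between outer_cap and tin below 0.05 N and contact force between each of the arm, the fingers and inner_lid below 0.1 N and linear speed of inner_lid below 0.02 m/s and angle between tin's own z axis and vertical below 0.05 rad and distance of tin from where it was at the start of the episode below 0.03 m); the arm keeps its last pose, push and grip.
It fails at once if the two lids come apart while the inner lid is not home in the tin (distance between inner_lid and outer_cap above 0.014 m and not (z of inner_lid in the frame of tin between 0.053 and 0.0585 m and horizontal distance between inner_lid and tin below 0.005 m and angle between the z axis of inner_lid and the z axis of tin, either way round below 0.06 rad)).
It fails at once if the hand touches the inner lid while the cap is coming off or is off (distance between inner_lid and outer_cap above 0.014 m and contact force between the fingers and inner_lid above 0.5 N).
It fails at once if the lids are dropped (contact force between the fingers and inner_lid below 0.02 N and contact force between the fingers and outer_cap below 0.02 N and linear speed of inner_lid above 0.35 m/s).
It fails at once if the tin is tipped or pushed away (angle between tin's own z axis and vertical above 0.3 rad or distance of tin from where it was at the start of the episode above 0.03 m).
It fails at once if the wide tin, tape measure, masking tape, jar, screwdriver or chisel is moved more than 30 mm (distance of any of wide_tin, tape_measure, masking_tape, jar_nails, screwdriver, chisel from where it was at the start of the episode above 0.03 m).
It also fails if it takes over 58 s, if anything falls off the work surface, if the arm or the gripper's body presses on something with over 40 N, if the wrist force passes 120 N, or if a joint passes its speed limit or range.

## Working session

There is one attempt and no reset: what is moved stays moved. The work goes in short steps, each a Python script; the robot and the scene stay as the last script left them, time stands still between calls to the robot, and variables do not carry over. Pictures are saved under pics/ and viewed, at most 10 in all, crops included, and the job is handed in when it is done.

```bash
mkdir -p pics; python3 - <<'E'
from cell import r, optics
import cv2,numpy as np
for n in("scene","top"):
    d=optics.get_image(n); cv2.imwrite(f"pics/{n}.png",d["pixels"][:,:,::-1]); np.savez(f"{n}.npz",**d)
    print(n,d["fx"],d["fy"],d["cx"],d["cy"],d["camera_from_world"].round(3).tolist(),(d["depth"]>0).mean())
print(r.finger_overhang,r.current_ee_rot(),r.current_t())
E
```

```text
scene 541.7899794907719 541.7899794907719 284.078478678502 202.83148349826342 [[0.518, -0.855, 0.002, -0.308], [-0.656, -0.399, -0.641, 0.342], [0.549, 0.331, -0.767, 1.232], [0.0, 0.0, 0.0, 1.0]] 0.9962542517006803
top 414.3069889374197 414.3069889374197 283.0082163628628 215.73096108056853 [[0.011, -1.0, -0.015, -0.046], [-0.997, -0.01, -0.075, 0.497], [0.075, 0.015, -0.997, 1.15], [0.0, 0.0, 0.0, 1.0]] 0.9959778911564626
0.022 [ 1.91218356e-01  9.81547379e-01 -5.12967153e-04 -1.40140320e-04] 0.1
```

View pics/scene.png

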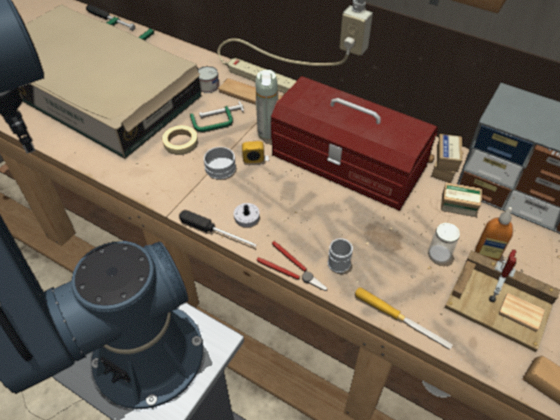

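View pics/top.png

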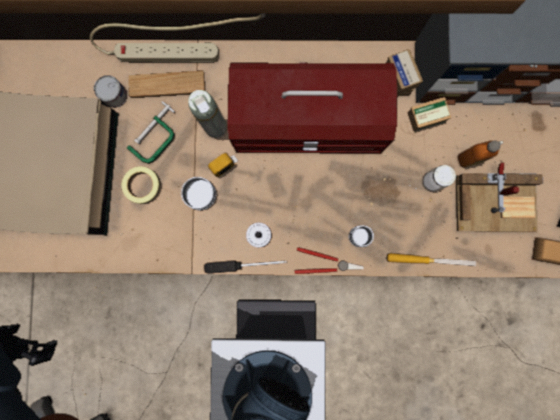

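The lids are at scene (246,213) and top (259,235). The narrow tin is at scene (341,255) and top (362,237). The wide tin is at top (199,194), the screwdriver at top (245,266), and the pliers at top (330,260) between the lids and the tin.

```bash
cat > h.py <<'E'
import numpy as np,cv2
from scipy.spatial.transform import Rotation as R
def cloud(d,W):  # W world_from_camera
    v,u=np.mgrid[:420,:560]; z=d["depth"]
    P=np.stack([(u-d["cx"])/d["fx"]*z,(v-d["cy"])/d["fy"]*z,z],-1)
    return P@W[:3,:3].T+W[:3,3]
def circ(P,d,c,zlo,zhi,rad=.06):
    m=(np.hypot(P[...,0]-c[0],P[...,1]-c[1])<rad)&(P[...,2]>zlo)&(P[...,2]<zhi)&(d["depth"]>0)
    q=P[m]
    (x,y),rr=cv2.minEnclosingCircle(q[:,:2].astype(np.float32)); return round(x,4),round(y,4),round(rr,4),len(q),np.median(q[:,2]).round(4)
def wristW(r,mount):
    T=np.eye(4);T[:3,:3]=R.from_quat(r.current_ee_rot()).as_matrix();T[:3,3]=r.current_tool_pos();return T@mount
E
python3 - <<'E'
from h import *
for n,lp,tp in(("top",(259,235),(362,237)),("scene",(246,213),(341,245))):
    d=np.load(n+".npz"); P=cloud(d,np.linalg.inv(d["camera_from_world"]))
    a,b=P[lp[1],lp[0]],P[tp[1],tp[0]]; print(n,a.round(3),b.round(3))
    print("bench",np.median(P[240:250,290:310,2]) if n=="top" else P[220,290,2])
    print("lid",circ(P,d,a,.015,.030),"knob",circ(P,d,a,.035,.06),"tin",circ(P,d,b,.062,.08))
E
```

```text
top [0.442 0.024 0.048] [ 0.441 -0.265  0.003]
bench -0.0007349882174086941
lid (0.4446, 0.0269, 0.0349, 450, np.float64(0.0208)) knob (0.4448, 0.0271, 0.0078, 25, np.float64(0.0463)) tin (0.4433, -0.2569, 0.0284, 83, np.float64(0.0685))
scene [0.437 0.025 0.028] [ 0.467 -0.246  0.042]
bench 0.0003216949361000143
lid (0.4415, 0.0291, 0.0377, 403, np.float64(0.0232)) knob (0.4428, 0.0277, 0.0092, 38, np.float64(0.0465)) tin (0.4416, -0.2553, 0.0313, 163, np.float64(0.069))
```

```bash
python3 - <<'E'
from h import *
from cell import r, optics
Q=min(([1,0,0,0],[0,1,0,0]),key=lambda q:abs(r.inverse_kinematics([.444,.027,.25],q)[5]) if r.inverse_kinematics([.444,.027,.25],q) is not None else 9)
print(Q); r.move_to([.206,.45,.3],r.current_ee_rot()); 
for n,c,l in(("tin",(.443,-.256),(.062,.08)),("lid",(.444,.027),(.015,.03))):
    r.move_to([c[0],c[1],.27],Q); r.sleep(.3)
    W0=(r.current_ee_rot(),r.current_tool_pos()); d=optics.get_image("wrist"); 
    P=cloud(d,wristW(r,d["mount"])); cv2.imwrite(f"pics/w{n}.png",d["pixels"][:,:,::-1])
    print(n,r.current_q(),circ(P,d,c,*l)); print(" knob",circ(P,d,c,.035,.056))
    print(d["mount"].round(3).tolist(),r.current_t())
a=cv2.imread("pics/wtin.png");b=cv2.imread("pics/wlid.png");cv2.imwrite("pics/w.png",cv2.resize(np.hstack([a,b]),(800,300)))
E
```

```text
[1, 0, 0, 0]
tin [-6.14749827e-01  2.63103737e-01  1.72934714e+00 -2.97740692e-05
  1.14912014e+00  9.55749798e-01] (0.4442, -0.253, 0.0285, 639, np.float64(0.0699))
 knob (0.4473, -0.253, 0.0291, 460, np.float64(0.0487))
[[0.0, -0.95, -0.313, 0.081], [1.0, 0.001, -0.001, -0.001], [0.001, -0.313, 0.95, -0.121], [0.0, 0.0, 0.0, 1.0]] 3.4833
lid [-4.49419811e-02  1.37604171e-01  1.88708390e+00 -2.00000140e-05
  1.11698266e+00  1.52663399e+00] (0.4459, 0.0318, 0.035, 2563, np.float64(0.0223))
 knob (0.446, 0.0317, 0.008, 182, np.float64(0.0481))
[[0.0, -0.95, -0.313, 0.081], [1.0, 0.001, -0.001, -0.001], [0.001, -0.313, 0.95, -0.121], [0.0, 0.0, 0.0, 1.0]] 4.925
```

View pics/w.png

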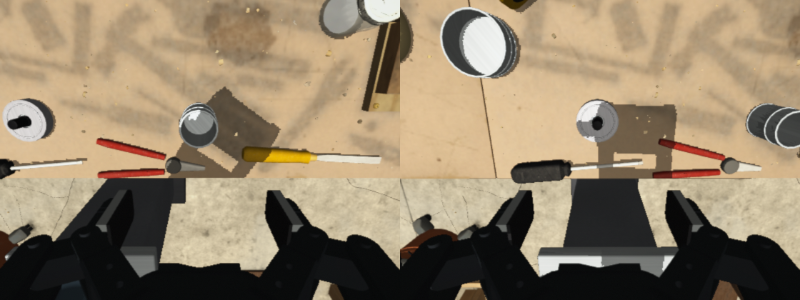

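```bash
python3 - <<'E'
from h import *
from cell import r, optics
for o in (1.0,.82,.19):
    r.set_gripper(o,40); d=optics.get_image("wrist"); P=cloud(d,d["mount"])
    m=(d["depth"]>0)&(d["depth"]<.25)&(np.abs(P[...,0])<.013)&(abs(P[...,1])<.06)
    q=P[m]; print(o,r.current_opening(),"tip z max",np.percentile(q[:,2],[98,99.8]),"y inner",np.sort(q[q[:,1]>0][:,1])[:3],np.sort(-q[q[:,1]<0][:,1])[:3],r.current_t())
r.set_gripper(.6)
E
```

```text
1.0 1.0029014909626541 tip z max [0.00256513 0.00759404] y inner [9.94901115e-06 1.66608491e-05 2.81329884e-05] [4.75438137e-05 5.53908999e-05 5.87931884e-05] 5.1917
0.82 0.8236690716064781 tip z max [0.00592117 0.01260478] y inner [1.92932755e-05 2.94280318e-05 3.95484593e-05] [4.39782172e-05 4.92198777e-05 5.89158900e-05] 5.55
0.19 0.18993720337628223 tip z max [0.00846508 0.01770601] y inner [1.13542980e-05 3.07904807e-05 3.09111447e-05] [5.24350686e-05 5.25262045e-05 5.70267131e-05] 6.1583
```

```bash
python3 - <<'E'
from h import *
from cell import r, optics
Q=[1,0,0,0]; c=[.4455,.0295]
r.move_linear([*c,.12],Q,.2); r.move_linear([*c,.0475],vel=.08); 
print(r.current_contact_force()); r.set_gripper(0,45); print(r.current_opening(),r.current_finger_force(),r.current_contact_force())
r.move_linear([*c,.0775],vel=.05); r.sleep(.3); print(r.current_contact_force(),r.current_t())
d=optics.get_image("wrist"); P=cloud(d,wristW(r,d["mount"])); cv2.imwrite("pics/held.png",d["pixels"][:,:,::-1])
z=r.current_tool_pos(); print(z,circ(P,d,c,.043,.058,.042))
np.savez("held.npz",P=P,**d)
for n in("top","scene"):
    d=optics.get_image(n); P=cloud(d,np.linalg.inv(d["camera_from_world"])); print(n,circ(P,d,c,.042,.057,.042))
E
```

```text
[ 0.63257266 -0.71115227 -0.91175758]
0.16804276974472412 43.789730072021484 [-1.18908377  2.02557053  6.40774777]
[-0.50308457 -0.42568343 -1.6401307 ] 10.0167
[0.44541084 0.02951128 0.07733351] (0.4457, 0.0309, 0.0353, 8208, np.float64(0.0518))
top (0.0, 0.0, 0.0, 0, np.float64(nan))
scene (0.4407, 0.0262, 0.0361, 304, np.float64(0.0525))
  return _methods._mean(a, axis=axis, dtype=dtype,
  ret = ret.dtype.type(ret / rcount)
```

View pics/held.png

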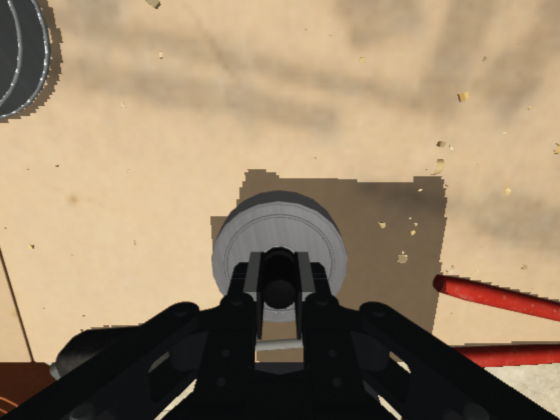

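The lids hang level between the pads: cap at about (280,255), knob at (279,270).

```bash
python3 - <<'E'
from h import *
d=np.load("held.npz"); P=d["P"]; c=(.4455,.0295)
g=d["pixels"].max(-1)
m=(abs(P[...,1]-.0295)<.0095)&(np.hypot(P[...,0]-.4455,P[...,1]-.0295)<.0115)&(P[...,2]>.060)
for lo,hi in((.06,.07),(.07,.075),(.075,.0765),(.0765,.079),(.079,.085)):
    k=m&(P[...,2]>lo)&(P[...,2]<hi)
    if k.sum()>5: print(lo,k.sum(),P[k].min(0).round(4),P[k].max(0).round(4))
top=m&(P[...,2]>.074)&(P[...,2]<.081)
print(circ(P,d,c,.0745,.081,.012))
# cap top plane fit and rim
k=(np.hypot(P[...,0]-.4457,P[...,1]-.0309)<.034)&(P[...,2]>.048)&(P[...,2]<.055)
q=P[k];print(np.linalg.lstsq(np.c_[q[:,:2]-q[:,:2].mean(0),np.ones(len(q))],q[:,2],rcond=None)[0])
E
```

```text
0.06 343 [0.4478 0.0237 0.06  ] [0.4553 0.0381 0.07  ]
0.07 189 [0.4357 0.0236 0.0701] [0.4553 0.038  0.075 ]
0.075 102 [0.4382 0.0237 0.0751] [0.4554 0.0381 0.0765]
0.0765 810 [0.438  0.0237 0.0765] [0.4541 0.038  0.079 ]
0.079 68 [0.4357 0.0236 0.079 ] [0.4553 0.0381 0.085 ]
(0.4458, 0.0294, 0.0117, 979, np.float64(0.0776))
[-0.00195508  0.00425297  0.05181254]
```

```bash
python3 - <<'E'
from h import *
from cell import r, optics
r.move_linear([.4455,.0295,.16],vel=.15)
r.move_linear([.37,-.255,.16],vel=.2)
for z in(.22,.14):
    r.move_linear([.37,-.255,z],vel=.15); r.sleep(.3)
    W=None; d=optics.get_image("wrist"); P=cloud(d,wristW(r,d["mount"]))
    m=(np.hypot(P[...,0]-.444,P[...,1]+.254)<.036)&(abs(P[...,2]-.07)<.003)&(d["depth"]>0)
    q=P[m]; A=np.c_[2*q[:,:2],np.ones(len(q))]; s=np.linalg.lstsq(A,(q[:,:2]**2).sum(1),rcond=None)[0]
    print(z,r.current_tool_pos(),circ(P,d,(.444,-.254),.066,.074,.036),s[:2],q.min(0)[:2],q.max(0)[:2])
    k=circ(P,d,(.37,-.2537),z-.035,z-.02,.042); print(" cap",k)
    cv2.imwrite(f"pics/pre{z}.png",d["pixels"][:,:,::-1])
print(r.current_contact_force(),r.current_opening(),r.current_t())
E
```

```text
0.22 [ 0.36987249 -0.25491553  0.21951861] (0.4444, -0.2531, 0.0284, 885, np.float64(0.0703)) [ 0.44431284 -0.25314177] [ 0.41661675 -0.2811894 ] [ 0.47215113 -0.225325  ]
 cap (0.3702, -0.2537, 0.0351, 8213, np.float64(0.194))
0.14 [ 0.37013852 -0.25510658  0.14041292] (0.4442, -0.2532, 0.0286, 1788, np.float64(0.07)) [ 0.44411088 -0.25307987] [ 0.41632185 -0.28101766] [ 0.47203394 -0.22513455]
 cap (0.3704, -0.2538, 0.0352, 8227, np.float64(0.1149))
[-0.27064371  0.13418783 -1.66933658] 0.16271801291501628 14.425
```

View pics/pre0.14.png

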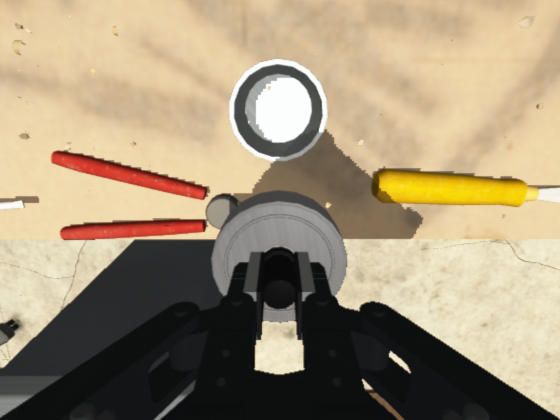

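The tin mouth is at (279,109) and the pair is held level at (280,255). In the camera frame, lining up the two means a tool position of (0.4437, -0.2545).

```bash
python3 - <<'E'
from h import *
from cell import r, optics
c=[.4437,-.2545]
r.move_linear([*c,.14],vel=.12); r.move_linear([*c,.122],vel=.06); r.sleep(.2)
f0=np.array(r.current_contact_force()); z=.122
while z>.1015:
    z-=.0015; r.move_linear([*c,z],vel=.03); f=np.array(r.current_contact_force())-f0
    print(round(z,4),f.round(1),round(r.current_tool_pos()[2],4))
    if f[2]>6: break
print(r.current_t())
E
```

```text
0.1205 [ 0.  -0.6  0.6] 0.1205
0.119 [-0.4 -0.9  0.1] 0.1189
0.1175 [-0.6  0.2  0. ] 0.1174
0.116 [-0.4 -0.9  0.5] 0.1159
0.1145 [ 0.4 -0.9 -0.3] 0.1144
0.113 [-0.7  0.   0.9] 0.1129
0.1115 [ 0.5 -0.5  0.6] 0.1114
0.11 [ 0.3 -1.4 -0.1] 0.1099
0.1085 [-0.2 -0.9  0.1] 0.1084
0.107 [-0.3 -0.4 -0.1] 0.1069
0.1055 [-0.6 -0.6  0.7] 0.1054
0.104 [0.9 0.1 0.6] 0.104
0.1025 [-5.5  2.6 19.5] 0.1038
19.0917
```

```bash
python3 - <<'E'
from h import *
from cell import r, optics
c=[.4437,-.2545]
r.move_linear([*c,.1037],vel=.03); r.set_gripper(.45); r.sleep(.4); print(r.current_contact_force(),r.current_finger_force())
r.move_linear([*c,.19],vel=.1); r.set_gripper(1.0); r.sleep(.3)
d=optics.get_image("wrist"); P=cloud(d,wristW(r,d["mount"])); cv2.imwrite("pics/seated.png",d["pixels"][:,:,::-1])
b=(c[0]+.0003,c[1]+.00135)
print("cap",circ(P,d,b,.073,.083,.042),"knob",circ(P,d,b,.1,.108,.012),r.current_t())
k=(np.hypot(P[...,0]-b[0],P[...,1]-b[1])<.034)&(abs(P[...,2]-.078)<.004)
q=P[k];print(np.linalg.lstsq(np.c_[q[:,:2]-q[:,:2].mean(0),np.ones(len(q))],q[:,2],rcond=None)[0])
E
```

```text
[-0.63425998  0.48794787  0.24631371] 0.0
cap (0.4439, -0.2532, 0.0352, 5600, np.float64(0.0783)) knob (0.4445, -0.2529, 0.008, 389, np.float64(0.1041)) 21.9917
[-0.00012713  0.00179681  0.07832485]
```

View pics/seated.png

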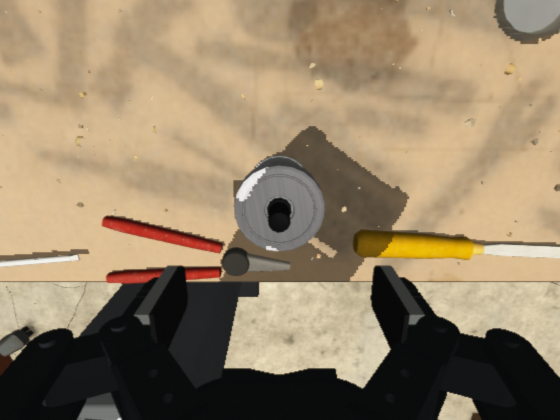

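The pair sits level on the tin: cap at (279,208), knob at (279,215). Both pads are clear on either side. Next I grip the cap's skirt.

```bash
python3 - <<'E'
from h import *
from cell import r, optics
c=[.4437,-.2545]
f0=np.array(r.current_contact_force())
for z in(.13,.11,.095,.085,.077,.070):
    r.move_linear([*c,z],vel=.06); f=np.array(r.current_contact_force())-f0; print(z,f.round(1))
    if np.linalg.norm(f)>5: break
else:
    r.set_gripper(0.7,35); r.sleep(.2); print(r.current_opening(),r.current_finger_force(),(np.array(r.current_contact_force())-f0).round(1))
    print(r.current_t())
E
```

```text
0.13 [-0.5 -0.5 -0.6]
0.11 [0.3 0.4 1. ]
0.095 [ 0.1 -0.2  0.3]
0.085 [0.4 0.2 0.2]
0.077 [-0.6 -0.1  0. ]
0.07 [ 0.  -0.4 -0.5]
0.8084922759750011 38.591251346006175 [-1.4 -0.7  5.8]
25.4083
```

```bash
python3 - <<'E'
from h import *
from cell import r, optics
c=[.4437,-.2545]
r.move_linear([*c,.085],vel=.03); r.move_linear([*c,.172],vel=.06); r.sleep(.8)
print(r.current_opening(),r.current_finger_force(),r.current_tool_pos(),r.current_contact_force(),r.current_t())
d=optics.get_image("scene"); P=cloud(d,np.linalg.inv(d["camera_from_world"]))
v=cv2.resize(d["pixels"][130:300,250:450,::-1],(800,600)); cv2.imwrite("pics/end.png",v)
d=optics.get_image("wrist"); P=cloud(d,wristW(r,d["mount"]))
k=(np.hypot(P[...,0]-.444,P[...,1]+.2532)<.036)&(abs(P[...,2]-.178)<.012)
q=P[k];print("cap",len(q),np.median(q[:,2]),np.linalg.lstsq(np.c_[q[:,:2]-q[:,:2].mean(0),np.ones(len(q))],q[:,2],rcond=None)[0])
E
```

```text
0.8093367480779026 39.72597789281281 [ 0.44369418 -0.25449873  0.17201464] [-0.22100581  0.1002157  -1.05107448] 28.4583
cap 19562 0.17973686360870617 [-0.04083928  0.00348243  0.17939228]
```

View pics/end.png

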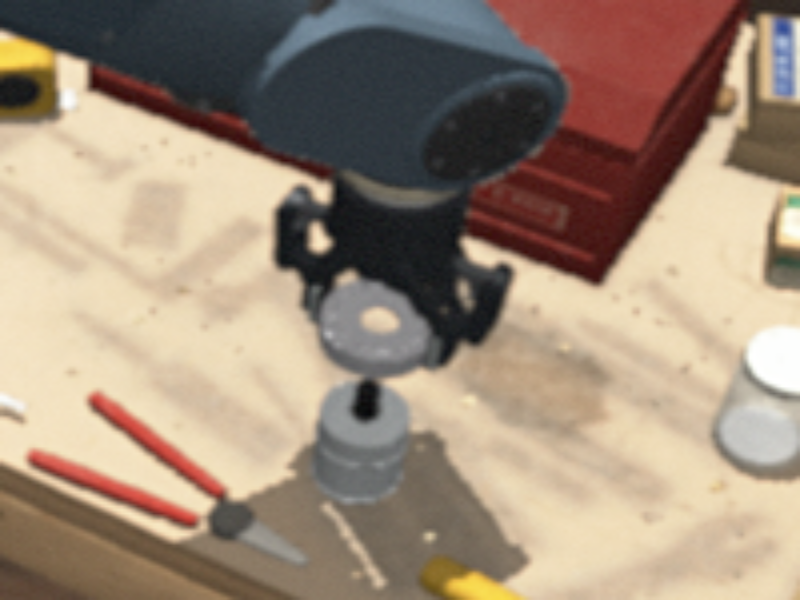

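The cap hangs level at (375,325), tilted about 0.04 rad and roughly 100 mm up. The inner lid is still seated on the tin at (365,410).

```bash
python3 -c "
from cell import r
print(r.hand_in())"
```

```text
the job is handed in; nothing more can be done
None
```

The job is handed in, with no verdict shown: the inner lid sits home in the tall narrow tin, and the gripper holds the cap nearly level (about 0.04 rad of tilt), about 10 cm above where it sat.

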